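# Torque-check the clamp screw of a mug drying stand

## Task

The red clamping lever on top of the drying stand is slack: swing it clockwise (seen from above) until the screw comes up solid, then load it to about 0.8 newton metre (some 13 N at the ball end, never beyond 1.1 newton metre), hold that steadily for at least a second without the screw giving, and let go, leaving it tight. Then check that the hanger holds by leaning sideways on its blue peg with about 8 N (never more than 13) for at least half a second, and let go. Leave the tray, tumbler, kettle and brush where they are.

Things in the scene. Friction and masses are not known exactly. Their poses are not given: they have to be found in the camera images.
- stand: Steel drying stand screwed to the worktop: round base 96 mm across, 12 mm high, and a post 18 mm across, 100 mm high. Origin: centre of the base's underside. z up; the hanger bar runs from the post along the stand's +y; the tightened lever points along the stand's -x.
- screw_axis (a point): Point on the vertical axis of the clamp screw (the axis of the post), 159 mm above the worktop, level with the centre of the lever's ball end. Fixed to the stand.
- lever_end (a point): Centre of the ball (18 mm across) at the end of the red plastic clamping lever, 62 mm from the screw axis and 159 mm above the worktop. The lever is a round bar 11 mm thick that climbs from a red cap 26 mm across (134 to 150 mm above the worktop) on the axis to the ball. Below the ball is 45 mm and more of free air. The lever turns level about the screw axis; it is wide open around the ball on the side away from the hanger.
- peg (a point): Point on the axis of the blue upright peg at the free end of the hanger, 140 mm above the worktop and 140 mm from the screw axis along the stand's +y. The peg is 14 mm across and stands from 112 to 164 mm above the worktop; the aluminium hanger bar (14 mm wide, top 111 mm above the worktop) carries it.
- screw (a joint): Angle of the clamp screw in rad: 0 = run up solid (a hard stop), negative = slack by that angle (starts 0.35 to 0.9 slack). It grows clockwise seen from above. It drags with 0.08 N m (1.3 N at the ball) while slack and stays where it is left.
- lever (a joint): Elastic wind-up of the lever against the screw in rad, positive under clockwise load: 40 N m per rad, so 0.8 N m reads 0.020 (1.2 mm at the ball); too small to be read well, so go by the force felt. 0 when nothing loads the lever; it springs back when let go.
- hanger (a joint): Elastic deflection of the clamped hanger about the post in rad, positive anticlockwise seen from above: 80 N m per rad, so 8 N sideways on the peg reads 0.014 (2 mm at the peg); too small to be read well, so go by the force felt. 0 when nothing loads it; it springs back when let go.
- tray: Loose orange plastic drip tray under the peg, 150 x 115 mm, 18 mm high. Origin: centre of its underside. Leave alone.
- tumbler: Loose glass tumbler, 72 mm across the rim, 110 mm high. Origin: centre of its underside. Leave alone.
- kettle: Loose matte black kettle, 164 mm across the foot, 172 mm high, handle to its -x (reaching 127 mm out) and spout to its +x (124 mm out). Origin: centre of its underside. Leave alone.
- brush: Loose white nylon bottle brush lying along its x, from -170 to +140 mm, 44 mm high, blue grip end to -x. Origin: on the worktop under its axis. Leave alone.

How it is judged:
By the outcome, as a careful person would: the job done as asked, in the order asked, and still so for the second after the job is handed in, with the robot touching nothing.
It also fails if it takes over 72 s, if anything falls off the work surface, if the arm or the gripper's body presses on something with over 40 N, if the wrist force passes 120 N, or if a joint passes its speed limit or range.

## Robot

A 6-joint arm with a two-finger parallel gripper is mounted at the origin on the work surface. World frame = base frame: x ahead of the robot, y to its left, z up, the work surface at z = 0. Lengths are in mm, angles in degrees, forces in N, time in s.
With the tool pointing down it reaches from about 350 to 850 mm from the base axis. Payload 8.1 kg.
Tool frame: the origin (TCP) lies at the very end of the fingers, on their centre line; the grasp point (between the pads) lies 19 mm behind it (tcp_to_grasp is the distance from the TCP to the grasp point, in mm); z points along the fingers, x is the direction in which the jaws open and shut, and the axes are right-handed (so a half turn about z gives the same grasp; the last joint's range is limited). The gripper opens to 85 mm and grips with 20 to 120 N. Pads are 22 mm wide; open, the fingers measure 114 mm over their backs; the gripper's body (76 mm by 85 mm) begins 54 mm behind the grasp point. The pads swing forward as they close: fully open they stand 13 mm farther back than shut.
Start: joints at [67.873, 7.471, 85.268, -0, 87.261, -4.893], TCP at [177.749, 573.071, 231.292] pointing down, gripper open.
Joint ranges: [-169.43, 169.43], [-51.17, 129.36], [1.28, 143.12], [-76.62, 256.62], [0, 156.53], [-152.29, 152.29]. Speed limits (degrees/s): [136.94, 136.94, 159.86, 180, 180, 180].

## Interface

Orientations are given as [roll, pitch, yaw] about the fixed x, y, z axes, in that order (R = Rz(yaw) Ry(pitch) Rx(roll)).
In Python, from bench import * gives the robot as it stands. The module is installed in compiled form; this text tells all that it offers.
- The arm moves only by the tool apply_moves, never from a script. Its argument "targets" is text: rows parted by semicolons, each of 7 numbers parted by spaces: the turn, a rotation vector about the tool's x, y, z in rad, then the shift along the tool's x, y, z in cm, then the finger opening in cm, from 0 to 8.54. A call has exactly 5 rows; each row is the pose to reach, as a shift and turn from the pose commanded when the call began, along the tool's axes at that moment; what a row does not reach only later rows make up. A row lasts 1/10 s, in which the tool goes at most 50 mm and 8.59 degrees, less where a joint would pass 70% of its speed; a pose out of reach is approached as far as the arm can. A call with a gripper value outside its range is refused whole. The fingers move at their own pace and stop on an object; "force" is the grip in N (left out, the last holds). Time passes only in rows, so rows that repeat a pose let the fingers close, or fill a call up. It gives the time, the measured TCP pose, the force and the opening at its end, in the units of the state.
- sense(): the state, without advancing time (a new reading comes with each control period).
- snapshot(name): name is "side" or "top"; returns the picture (400x640x3 uint8, red, green, blue); there is no depth.
- camera_model(name): a dict with "fx", "fy", "cx", "cy" (pixels), "position" and "attitude" of the camera in the world. Camera axes: x right, y up, looking along -z (the intrinsics and any distortion apply to the point x, -y, -z); pixel columns grow to the right and rows downward; lengths in mm; the calibration is good to about 2 mm. A picture is of the moment at which its call begins. camera_model takes no time and is no camera call.
- hand_in(): hands the job in, once; it reports no verdict.
Trained networks look in the newest picture that a camera, given by its name, has taken for a name from the list of things; names that differ only in an ending like _2 or _b are one class to them, and where a whole thing is asked for, a point or a joint stands for the part that bears it (a point fixed in the world has none). Each returns a list of dicts, best first, with "confidence" (0 to 1); they miss things now and then, are a little off and sometimes report something else, mostly with a low value. They report only what shows in the picture. A call takes as long as a camera call.
- recognise(camera, query): "at" ([row, column] in pixels, amid what is visible of it).
- place_of(camera, query): "at" ([row, column] in pixels: a listed point, or the origin of a listed thing).
The state is a dict: "time": time; "joint_pos": joint angles; "qd": joint speeds; "joint_efforts": joint torques, N m; "tool_pos": TCP position; "tcp_rot": TCP orientation; "ft_force": force on the tool from outside, world axes, zero at the start; "wrist_torque": the same for the moment, N m; "finger_gap": finger opening in mm.
Only numpy, scipy, OpenCV 4.12 (cv2) and the standard library are available. Lean on these libraries where they do the work, as an engineer would, in place of code of your own. Each camera call takes 0.05 s, during which the arm holds its last target. There are 200 camera calls.

## Working session

There is one attempt and no reset: what is moved stays moved. The work goes in short steps, Python scripts to look and compute and a tool call to move; the robot and the scene stay as the last step left them, time stands still between calls to the robot, and variables do not carry over. Pictures are saved under pics/ and viewed, about 8 in all and at most 12, crops included, and the job is handed in when it is done.

Besides the shell and the picture viewer there is one more tool, called after "Emit:" in YAML: its name, and indented under it one key for each argument. apply_moves: Moves the arm, as the interface text tells. Its arguments: {"type":"object","properties":{"targets":{"type":"string"},"force":{"type":"number"}},"required":["targets"]}

```bash
mkdir -p pics; python3 - <<'E'
from bench import *
import cv2,numpy as np
s=sense();print({k:np.round(v,3).tolist() for k,v in s.items()})
for c in("side","top"):
    im=snapshot(c);cv2.imwrite(f"pics/{c}0.png",im[:,:,::-1]);print(c,camera_model(c))
    for q in("stand","screw_axis","lever_end","peg"):
        print(q,[(np.round(d["at"],1).tolist(),round(d["confidence"],2)) for d in place_of(c,q)[:2]])
    
E
```

```text
{'time': 0.0, 'joint_pos': [67.871, 7.518, 85.331, -0.0, 87.263, -4.893], 'qd': [0.039, 0.091, -0.066, 0.039, 0.072, 0.044], 'joint_efforts': [-0.001, -56.939, -50.055, -0.0, 0.015, -0.0], 'tool_pos': [177.542, 572.529, 230.196], 'tcp_rot': [-179.99, 0.112, 72.765], 'ft_force': [-0.644, 0.363, -0.591], 'wrist_torque': [-0.021, -0.01, 0.021], 'finger_gap': 85.259}
side {'fx': 401.69598862528466, 'fy': 401.69598862528466, 'cx': 323.99842596083136, 'cy': 199.45496657282385, 'position': array([451.5693947 , 973.41758026, 754.16003748]), 'attitude': array([  57.07657884,    0.27300445, -170.54258207])}
stand [([229.7, 325.8], 0.73)]
screw_axis [([189.3, 325.4], 0.73)]
lever_end [([179.2, 337.7], 0.5)]
peg [([218.9, 338.7], 0.73)]
top {'fx': 489.5820071602946, 'fy': 489.5820071602946, 'cx': 321.43855452833884, 'cy': 208.23413626781792, 'position': array([ 560.37938438,  -11.29841008, 1307.60798832]), 'attitude': array([  3.05848575,   0.92567145, -91.5258313 ])}
stand [([215.7, 321.3], 0.91)]
screw_axis [([212.8, 320.6], 0.61)]
lever_end [([228.3, 344.9], 0.8), ([173.3, 425.5], 0.37)]
peg [([233.5, 272.5], 0.59)]
```

```bash
cat > h.py <<'E'
from bench import *
import cv2,numpy as np
from scipy.spatial.transform import Rotation as R
def ray(c,at):
    m=camera_model(c);d=np.array([(at[1]-m["cx"])/m["fx"],-(at[0]-m["cy"])/m["fy"],-1])
    return np.array(m["position"]),R.from_euler("xyz",m["attitude"],degrees=True).apply(d)
def at_z(c,at,z):
    p,d=ray(c,at);return p+d*(z-p[2])/d[2]
E
python3 - <<'E'
from h import *
D={"side":{"stand":(229.7,325.8,0),"screw":(189.3,325.4,159),"lever":(179.2,337.7,159),"peg":(218.9,338.7,140)},
"top":{"stand":(215.7,321.3,0),"screw":(212.8,320.6,159),"lever":(228.3,344.9,159),"peg":(233.5,272.5,140)}}
for c in D:
  for q,(r,k,z) in D[c].items(): print(c,q,at_z(c,(r,k),z).round(1))
a=cv2.imread("pics/top0.png");b=cv2.imread("pics/side0.png")
z=lambda i,r,c,h,w:cv2.resize(i[r:r+h,c:c+w],(w*3,h*3),interpolation=cv2.INTER_CUBIC)
cv2.imwrite("pics/v1.png",np.vstack([cv2.resize(a[100:350,200:520],(760,594))]))
cv2.imwrite("pics/v2.png",cv2.resize(b[60:320,180:520],(760,581)))
E
```

```text
side stand [612.7  -5.9   0. ]
side screw [610.2  14.3 159. ]
side lever [583.5 -47.8 159. ]
side peg [556.9 124.6 140. ]
top stand [610.8   8.9   0. ]
top screw [611.6   7.9 159. ]
top lever [573.7 -48.1 159. ]
top peg [566.1 124.2 140. ]
```

View pics/v1.png

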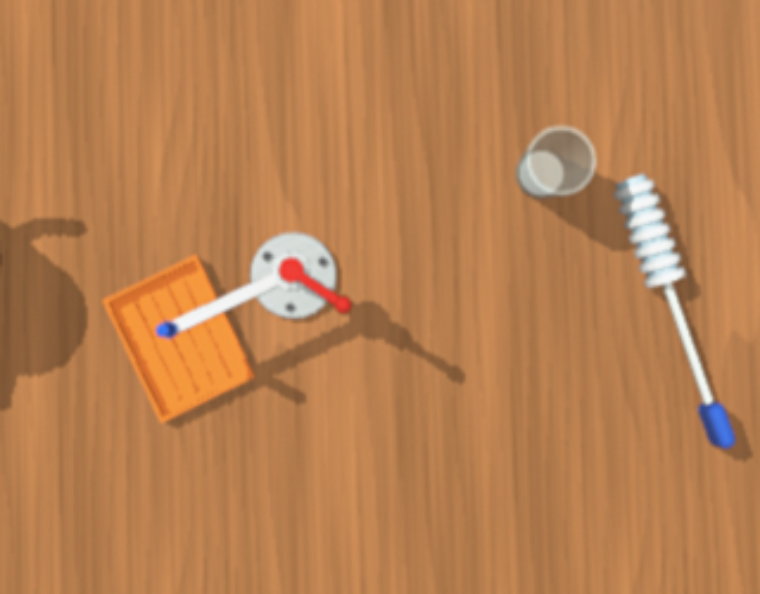

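View pics/v2.png

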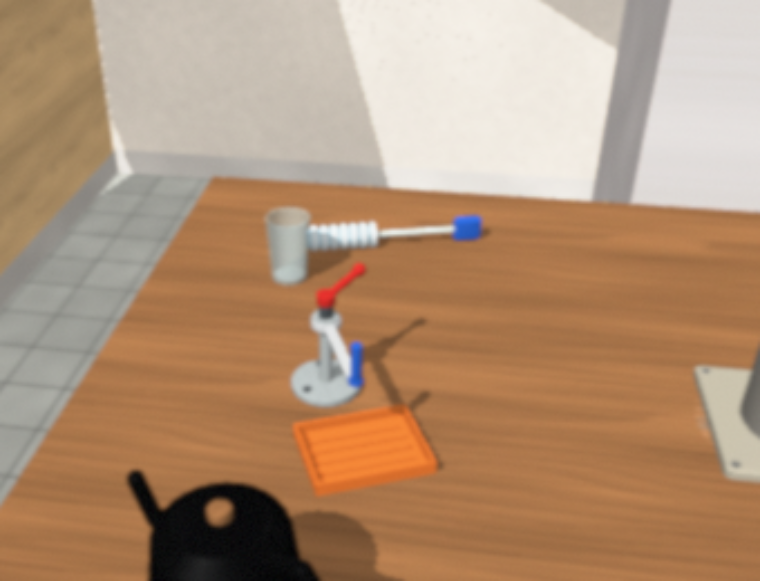

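The top view shows the cap at crop (270,291), the ball at (306,344) and the peg at (330,168). The side view shows the cap at (297,325), the ball at (269,361) and the peg at (365,357). The network's peg point in the top view is a bit off, so I'll fit a model to all of these points.

```bash
cat >> h.py <<'E'
def proj(c,P):
    m=camera_model(c);p=R.from_euler("xyz",m["attitude"],degrees=True).inv().apply(np.array(P)-m["position"])
    return np.array([m["cy"]+m["fy"]*p[1]/p[2],m["cx"]-m["fx"]*p[0]/p[2]])
def pts(v):
    x,y,t,l=v;o=np.array([x,y,0])
    u=lambda a,r,z:o+[r*np.cos(a),r*np.sin(a),z]
    return dict(cap=u(0,0,142),base=u(0,0,12),ball=u(l,62,159),peg=u(t,140,138))
E
python3 - <<'E'
from h import *
from scipy.optimize import least_squares
O=[("top","ball",228.8,344.8),("top","peg",238.7,270.7),("top","cap",213.8,322.5),("top","base",216.2,323.8),
("side","ball",180.4,341.5),("side","peg",223.3,339.7),("side","cap",193.5,325.4),("side","base",228.5,325.8)]
f=lambda v:np.concatenate([proj(c,pts(v)[q])-[r,k] for c,q,r,k in O])
s=least_squares(f,[611,9,1.95,-2.1],loss="soft_l1");v=s.x
print(v[:2],np.degrees(v[2:]),"slack",v[3]+2*np.pi-v[2]-np.pi/2,f(v).round(1).reshape(-1,2).tolist())
print({k:p.round(1).tolist() for k,p in pts(v).items()})
E
```

```text
[610.07721422   3.00624573] [ 113.85527023 -127.17633275] slack 0.5055939071533349 [[-0.0, -0.6], [0.2, -0.8], [-0.1, 0.3], [-0.5, -0.4], [-0.7, -0.2], [-2.2, -0.0], [-1.2, 0.7], [-0.1, 0.4]]
{'cap': [610.1, 3.0, 142.0], 'base': [610.1, 3.0, 12.0], 'ball': [572.6, -46.4, 159.0], 'peg': [553.5, 131.0, 138.0]}
```

```bash
cat >> h.py <<'E'
def rel(P,yaw):
    "rot vec and shift (cm) in the tool frame from the measured pose"
    s=sense();r=R.from_euler("xyz",s["tcp_rot"],degrees=True)
    q=r.inv()*R.from_euler("xyz",[180,0,yaw],degrees=True)
    return q.as_rotvec().round(3),(r.inv().apply(np.array(P)-s["tool_pos"])/10).round(2)
E
python3 -c "
from h import *
print(rel([581.7,-80.8,250],24));print(rel([380,246,250],24))"
```

```text
(array([0.   , 0.   , 0.851]), array([-50.48,  57.95,  -1.87]))
(array([0.   , 0.   , 0.851]), array([-25.25,  29.01,  -1.87]))
```

Emit:
apply_moves:
  targets: "0 0 0.15 -3 3.5 -1.9 0; 0 0 0.3 -6 7 -1.9 0; 0 0 0.45 -9 10.5 -1.9 0; 0 0 0.6 -12 14 -1.9 0; 0 0 0.72 -15 17.4 -1.9 0"
  force: 40

```text
time: 1.0
tool_pos: [300.2, 376.7, 250.5]
tcp_rot: [-180.0, -0.0, 31.2]
ft_force: [1.4, -0.2, 0.5]
finger_gap: 12.0
```

```bash
python3 -c "
from h import *
print(rel([581.7,-80.8,250],24))"
```

```text
(array([-0.   , -0.001,  0.126]), array([3.900e-01, 5.372e+01, 5.000e-02]))
```

Emit:
apply_moves:
  targets: "0 0 0.126 0 4 0 0; 0 0 0.126 0 8 0 0; 0 0 0.126 0.2 12 0 0; 0 0 0.126 0.3 16 0 0; 0 0 0.126 0.4 20 0 0"

```text
time: 1.5
tool_pos: [408.1, 208.4, 250.6]
tcp_rot: [180.0, -0.1, 24.3]
ft_force: [0.2, 0.0, 0.6]
finger_gap: 0.1
```

```bash
python3 -c "
from h import *
print(rel([581.7,-80.8,250],24))"
```

```text
(array([ 0.   , -0.001,  0.005]), array([ 3.92, 33.5 ,  0.07]))
```

Emit:
apply_moves:
  targets: "0 0 0 0.6 4.5 0 0; 0 0 0 1.2 9 0 0; 0 0 0 1.8 13.5 0 0; 0 0 0 2.4 18 0 0; 0 0 0 3 22.5 0 0"

```text
time: 2.0
tool_pos: [528.2, 15.3, 250.6]
tcp_rot: [180.0, -0.0, 24.3]
ft_force: [0.4, 0.6, -0.1]
finger_gap: -0.1
```

Emit:
apply_moves:
  targets: "0 0 0 0.3 4 0 0; 0 0 0 0.6 8 0 0; 0 0 0 0.9 11 0 0; 0 0 0 0.9 11 0 0; 0 0 0 0.9 11 0 0"

```text
time: 2.5
tool_pos: [580.7, -79.9, 249.9]
tcp_rot: [-180.0, 0.0, 24.2]
ft_force: [0.2, -0.6, -0.3]
finger_gap: -0.3
```

```bash
python3 -c "
from h import *
print(rel([581.7,-80.8,143],24),sense()['ft_force'])"
```

```text
(array([-0.001,  0.   ,  0.004]), array([ 0.06,  0.13, 10.69])) [ 0.23416928 -0.64807128 -0.33709787]
```

Now I'll descend beside the ball and look.

Emit:
apply_moves:
  targets: "0 0 0 0.1 0.2 2.5 0; 0 0 0 0.1 0.2 5 0; 0 0 0 0.1 0.2 7.5 0; 0 0 0 0.1 0.2 10.5 0; 0 0 0 0.1 0.2 10.5 0"

```text
time: 3.0
tool_pos: [579.0, -78.8, 140.5]
tcp_rot: [-179.7, 0.4, 24.4]
ft_force: [-0.4, 0.2, -0.0]
finger_gap: 0.1
```

```bash
python3 -c "
from h import *
i=snapshot('top')[:,:,::-1][180:280,250:400];j=snapshot('side')[:,:,::-1][120:270,250:400]
cv2.imwrite('pics/v3.png',np.hstack([cv2.resize(i,(450,300)),cv2.resize(j,(300,300))]));print(sense()['tool_pos'],sense()['ft_force'])"
```

```text
[581.99046996 -79.77167847 145.59639057] [0.03346109 0.28247164 0.62289841]
```

View pics/v3.png

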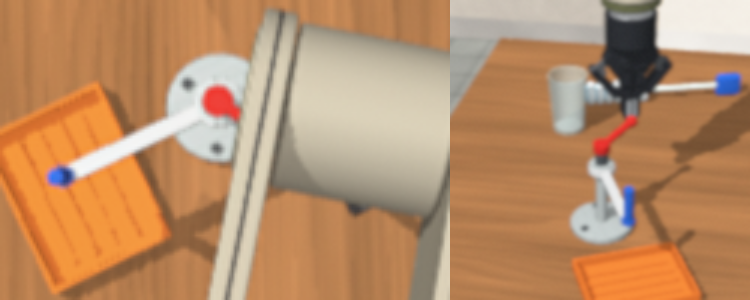

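The fingertips (side crop about 110,632) are clear and behind the ball at (120,632). I'll push along tool -y.

Emit:
apply_moves:
  targets: "0 0 0 0 -0.4 0 0; 0 0 0 0 -0.8 0 0; 0 0 0 0 -1.2 0 0; 0 0 0 0 -1.6 0 0; 0 0 0 0 -2 0 0"

```text
time: 3.6
tool_pos: [574.4, -63.0, 145.9]
tcp_rot: [179.9, -0.0, 24.3]
ft_force: [-1.1, -3.7, 1.3]
finger_gap: -0.1
```

Emit:
apply_moves:
  targets: "0 0 0 0 -0.3 0 0; 0 0 0 0 -0.6 0 0; 0 0 0 0 -0.9 0 0; 0 0 0 0 -1.2 0 0; 0 0 0 0 -1.2 0 0"

```text
time: 4.1
tool_pos: [569.2, -50.9, 145.2]
tcp_rot: [-180.0, -0.0, 24.3]
ft_force: [-0.3, 0.1, 0.5]
finger_gap: 0.1
```

Emit:
apply_moves:
  targets: "0 0 0 0 -0.15 0 0; 0 0 0 0 -0.3 0 0; 0 0 0 0 -0.4 0 0; 0 0 0 0 -0.5 0 0; 0 0 0 0 -0.5 0 0"

```text
time: 4.6
tool_pos: [567.3, -47.0, 145.3]
tcp_rot: [-180.0, -0.0, 24.3]
ft_force: [-0.3, -1.6, 0.3]
finger_gap: 0.2
```

```bash
python3 -c "
from h import *
i=snapshot('top')[:,:,::-1][180:280,250:400];j=snapshot('side')[:,:,::-1][140:240,270:370]
cv2.imwrite('pics/v4.png',np.hstack([cv2.resize(i,(300,200)),cv2.resize(j,(400,400))[:200*2][::1][:,:]]) if 0 else cv2.resize(j,(500,500)))
print(sense()['tool_pos'],[ (d['at'],d['confidence']) for d in place_of('side','lever_end')])
for _ in range(5): snapshot('side');print(sense()['ft_force'].round(2))"
```

```text
[567.32879793 -47.00018562 145.27087468] [([184.7, 342.1], 0.5)]
[ 0.06 -0.69 -0.96]
[-0.07 -0.48  0.14]
[ 0.54 -1.26 -0.01]
[-0.51 -1.36 -0.25]
[-0.32 -0.72  0.02]
```

View pics/v4.png

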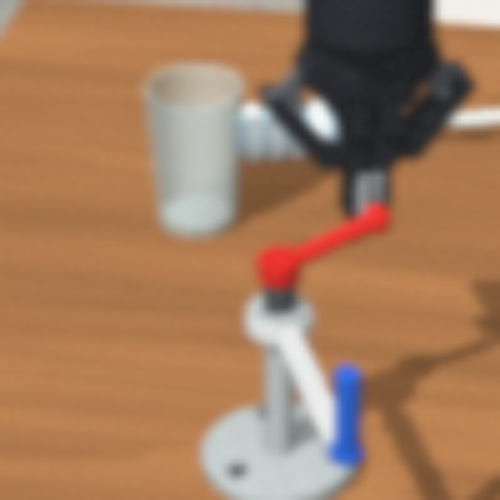

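The lever has moved: the ball is now at about (183,345) in the side view, and the fingers are in contact. I'll keep creeping.

```bash
cat >> h.py <<'E'
def feel(n=6):
    F=[]
    for _ in range(n): snapshot("side");F.append(sense()["ft_force"])
    F=np.mean(F,0);s=sense();t=np.array([-.407,.914,0])
    b=np.array(s["tool_pos"])+20*t; 
    d=b-[610.1,3.0,b[2]];d[2]=0
    print("F",F.round(2),"Ft",(F@t).round(2),"tcp",np.round(s["tool_pos"],2),"tang",(d@t).round(1),"t",s["time"])
E
python3 -c "
from h import *
print(at_z('side',(183.2,345),159))"
```

```text
[559.39881526 -28.11066038 159.        ]
```

Emit:
apply_moves:
  targets: "0 0 0 0 -0.1 0 0; 0 0 0 0 -0.2 0 0; 0 0 0 0 -0.3 0 0; 0 0 0 0 -0.4 0 0; 0 0 0 0 -0.4 0 0"

```text
time: 5.5
tool_pos: [565.6, -43.3, 145.3]
tcp_rot: [-180.0, -0.0, 24.3]
ft_force: [0.3, -0.9, -0.5]
finger_gap: 0.2
```

```bash
python3 -c "
from h import *
feel()"
```

```text
F [-0.13 -0.87  0.33] Ft -0.74 tcp [565.69 -43.38 145.29] tang -4.3 t 5.8
```

Emit:
apply_moves:
  targets: "0 0 0 0 -0.02 0 0; 0 0 0 0 -0.05 0 0; 0 0 0 0 -0.08 0 0; 0 0 0 0 -0.1 0 0; 0 0 0 0 -0.1 0 0"

```text
time: 6.3
tool_pos: [565.2, -42.6, 145.3]
tcp_rot: [180.0, 0.0, 24.3]
ft_force: [0.3, -1.5, 0.7]
finger_gap: 0.2
```

Emit:
apply_moves:
  targets: "0 0 0 0 -0.02 0 0; 0 0 0 0 -0.05 0 0; 0 0 0 0 -0.08 0 0; 0 0 0 0 -0.1 0 0; 0 0 0 0 -0.1 0 0"

```text
time: 6.8
tool_pos: [564.8, -41.6, 145.3]
tcp_rot: [-180.0, 0.0, 24.3]
ft_force: [0.0, -1.3, 0.3]
finger_gap: 0.2
```

```bash
python3 -c "
from h import *
feel()"
```

```text
F [-0.32 -1.62  0.37] Ft -1.35 tcp [564.84 -41.63 145.26] tang -2.4 t 7.1
```

Emit:
apply_moves:
  targets: "0 0 0 0 -0.02 0 0; 0 0 0 0 -0.05 0 0; 0 0 0 0 -0.08 0 0; 0 0 0 0 -0.1 0 0; 0 0 0 0 -0.1 0 0"

```text
time: 7.6
tool_pos: [564.4, -40.7, 145.3]
tcp_rot: [-180.0, 0.0, 24.3]
ft_force: [-1.1, -0.3, -0.0]
finger_gap: 0.0
```

Emit:
apply_moves:
  targets: "0 0 0 0 -0.02 0 0; 0 0 0 0 -0.05 0 0; 0 0 0 0 -0.08 0 0; 0 0 0 0 -0.1 0 0; 0 0 0 0 -0.1 0 0"

```text
time: 8.1
tool_pos: [564.0, -39.8, 145.3]
tcp_rot: [-180.0, -0.0, 24.3]
ft_force: [-0.6, -1.3, 0.4]
finger_gap: 0.3
```

Emit:
apply_moves:
  targets: "0 0 0 0 -0.02 0 0; 0 0 0 0 -0.05 0 0; 0 0 0 0 -0.08 0 0; 0 0 0 0 -0.1 0 0; 0 0 0 0 -0.1 0 0"

```text
time: 8.6
tool_pos: [563.6, -38.9, 145.3]
tcp_rot: [-180.0, 0.0, 24.3]
ft_force: [-0.1, -2.2, -0.0]
finger_gap: 0.1
```

Emit:
apply_moves:
  targets: "0 0 0 0 -0.02 0 0; 0 0 0 0 -0.05 0 0; 0 0 0 0 -0.08 0 0; 0 0 0 0 -0.1 0 0; 0 0 0 0 -0.1 0 0"

```text
time: 9.1
tool_pos: [563.2, -38.0, 145.3]
tcp_rot: [-180.0, 0.0, 24.3]
ft_force: [-0.7, -1.2, 0.1]
finger_gap: -0.0
```

Emit:
apply_moves:
  targets: "0 0 0 0 -0.02 0 0; 0 0 0 0 -0.05 0 0; 0 0 0 0 -0.08 0 0; 0 0 0 0 -0.1 0 0; 0 0 0 0 -0.1 0 0"

```text
time: 9.6
tool_pos: [562.8, -37.2, 145.4]
tcp_rot: [180.0, -0.0, 24.3]
ft_force: [0.3, -2.7, -0.7]
finger_gap: -0.2
```

```bash
python3 -c "
from h import *
feel(8)"
```

```text
F [-0.04 -2.9   0.27] Ft -2.64 tcp [562.84 -37.17 145.32] tang 2.5 t 10.0
```

Emit:
apply_moves:
  targets: "0 0 0 0 -0.01 0 0; 0 0 0 0 -0.02 0 0; 0 0 0 0 -0.03 0 0; 0 0 0 0 -0.04 0 0; 0 0 0 0 -0.04 0 0"

```text
time: 10.5
tool_pos: [562.7, -36.9, 145.4]
tcp_rot: [180.0, -0.0, 24.3]
ft_force: [0.4, -4.3, 0.1]
finger_gap: 0.2
```

```bash
python3 -c "
from h import *
feel(8)"
```

```text
F [ 0.72 -4.21  0.72] Ft -4.14 tcp [562.66 -36.81 145.34] tang 2.9 t 10.9
```

Emit:
apply_moves:
  targets: "0 0 0 0 -0.01 0 0; 0 0 0 0 -0.02 0 0; 0 0 0 0 -0.04 0 0; 0 0 0 0 -0.05 0 0; 0 0 0 0 -0.05 0 0"

```text
time: 11.4
tool_pos: [562.6, -36.6, 145.4]
tcp_rot: [180.0, -0.0, 24.3]
ft_force: [0.9, -6.3, 0.2]
finger_gap: 0.5
```

```bash
python3 -c "
from h import *
feel(6)"
```

```text
F [ 0.59 -6.3   0.56] Ft -6.0 tcp [562.55 -36.58 145.37] tang 3.2 t 11.7
```

Emit:
apply_moves:
  targets: "0 0 0 0 -0.02 0 0; 0 0 0 0 -0.04 0 0; 0 0 0 0 -0.07 0 0; 0 0 0 0 -0.1 0 0; 0 0 0 0 -0.1 0 0"

```text
time: 12.2
tool_pos: [562.3, -36.2, 145.5]
tcp_rot: [179.9, -0.0, 24.3]
ft_force: [1.7, -8.0, 0.2]
finger_gap: -0.2
```

```bash
python3 -c "
from h import *
feel(6)"
```

```text
F [ 2.13 -8.18 -0.32] Ft -8.34 tcp [562.35 -36.16 145.48] tang 3.7 t 12.5
```

Emit:
apply_moves:
  targets: "0 0 0 0 -0.02 0 0; 0 0 0 0 -0.05 0 0; 0 0 0 0 -0.08 0 0; 0 0 0 0 -0.12 0 0; 0 0 0 0 -0.12 0 0"

```text
time: 13.0
tool_pos: [562.2, -35.7, 145.6]
tcp_rot: [179.8, -0.0, 24.3]
ft_force: [2.4, -9.9, -0.7]
finger_gap: 0.1
```

```bash
python3 -c "
from h import *
feel(6)"
```

```text
F [  2.86 -10.69  -0.71] Ft -10.94 tcp [562.15 -35.71 145.61] tang 4.2 t 13.3
```

Emit:
apply_moves:
  targets: "0 0 0 0 -0.02 0 0; 0 0 0 0 -0.04 0 0; 0 0 0 0 -0.06 0 0; 0 0 0 0 -0.09 0 0; 0 0 0 0 -0.09 0 0"

```text
time: 13.8
tool_pos: [562.0, -35.3, 145.7]
tcp_rot: [179.8, -0.0, 24.2]
ft_force: [4.0, -12.5, -0.7]
finger_gap: -0.1
```

```bash
python3 -c "
from h import *
feel(6)"
```

```text
F [  3.58 -12.3   -0.91] Ft -12.7 tcp [561.98 -35.32 145.67] tang 4.6 t 14.1
```

That's 0.79 N m. Now I'll hold it.

Emit:
apply_moves:
  targets: "0 0 0 0 0 0 0; 0 0 0 0 0 0 0; 0 0 0 0 0 0 0; 0 0 0 0 0 0 0; 0 0 0 0 0 0 0"

```text
time: 14.6
tool_pos: [562.0, -35.3, 145.7]
tcp_rot: [179.8, -0.0, 24.2]
ft_force: [3.8, -12.0, -0.7]
finger_gap: 0.3
```

Emit:
apply_moves:
  targets: "0 0 0 0 0 0 0; 0 0 0 0 0 0 0; 0 0 0 0 0 0 0; 0 0 0 0 0 0 0; 0 0 0 0 0 0 0"

```text
time: 15.1
tool_pos: [562.0, -35.3, 145.7]
tcp_rot: [179.8, -0.0, 24.2]
ft_force: [3.4, -12.7, -1.0]
finger_gap: -0.1
```

Emit:
apply_moves:
  targets: "0 0 0 0 0 0 0; 0 0 0 0 0 0 0; 0 0 0 0 0 0 0; 0 0 0 0 0 0 0; 0 0 0 0 0 0 0"

```text
time: 15.6
tool_pos: [562.0, -35.3, 145.7]
tcp_rot: [179.8, -0.0, 24.2]
ft_force: [3.4, -12.5, -1.8]
finger_gap: 0.1
```

```bash
python3 -c "
from h import *
feel(6)"
```

```text
F [  3.73 -12.16  -0.97] Ft -12.63 tcp [561.99 -35.33 145.68] tang 4.6 t 15.9
```

The load held steady for 2 s. I'll back off gently, then raise.

Emit:
apply_moves:
  targets: "0 0 0 0 0.1 0 0; 0 0 0 0 0.3 0 0; 0 0 0 0 0.8 0 0; 0 0 0 0 2 0 0; 0 0 0 0 3.5 0 0"

```text
time: 16.4
tool_pos: [575.8, -65.4, 145.2]
tcp_rot: [-180.0, -0.0, 24.4]
ft_force: [0.1, 1.3, -0.3]
finger_gap: 0.1
```

Emit:
apply_moves:
  targets: "0 0 0 0 0.5 0 0; 0 0 0 0 0.5 -3 0; 0 0 0 0 0.5 -6 0; 0 0 0 0 0.5 -10 0; 0 0 0 0 0.5 -10 0"

```text
time: 16.9
tool_pos: [580.8, -70.9, 252.5]
tcp_rot: [179.7, -0.5, 24.3]
ft_force: [-0.2, -0.3, 0.2]
finger_gap: 0.1
```

```bash
python3 -c "
from h import *
j=snapshot('side')[:,:,::-1][140:240,270:370]
cv2.imwrite('pics/v5.png',cv2.resize(j,(500,500)));feel(4)
for q in('lever_end','peg'):print([(d['at'],d['confidence']) for d in place_of('side',q)])"
```

```text
F [ 0.01 -0.26 -1.12] Ft -0.24 tcp [576.87 -69.9  243.56] tang -33.1 t 17.15
[([185.8, 340.5], 0.53)]
[([219.7, 336.6], 0.83)]
```

View pics/v5.png

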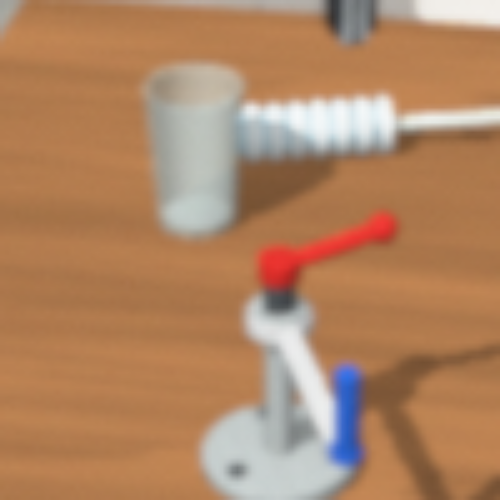

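The ball stayed at (226,383) in the crop, so the lever is still turned up, and the arm is clear. The peg spans (365–462, 345). Next is the peg check, approaching from its robot side at yaw -66.

```bash
python3 -c "
from h import *
print(rel([517,115,250],-66),rel([517,115,132],-66))"
```

```text
(array([0.   , 0.003, 1.576]), array([  2.15, -19.31,  -0.62])) (array([0.   , 0.003, 1.576]), array([  2.17, -19.29,  11.18]))
```

Emit:
apply_moves:
  targets: "0 0 0.14 0.4 -4 -0.6 0; 0 0 0.28 0.8 -8 -0.6 0; 0 0 0.42 1.2 -12 -0.6 0; 0 0 0.56 1.6 -16 -0.6 0; 0 0 0.7 2.1 -19.3 -0.6 0"

```text
time: 17.75
tool_pos: [516.0, 116.3, 250.4]
tcp_rot: [180.0, 0.1, -16.1]
ft_force: [0.8, 0.5, -0.1]
finger_gap: 0.0
```

Emit:
apply_moves:
  targets: "0 0 0.14 0 0 0 0; 0 0 0.28 0 0 0 0; 0 0 0.42 0 0 0 0; 0 0 0.56 0 0 0 0; 0 0 0.7 0 0 0 0"

```text
time: 18.25
tool_pos: [516.8, 114.7, 250.2]
tcp_rot: [179.9, 0.0, -56.2]
ft_force: [0.0, -0.1, -0.4]
finger_gap: -0.0
```

```bash
python3 -c "
from h import *
print(rel([517,115,250],-66),rel([517,115,132],-66))"
```

```text
(array([0.002, 0.001, 0.17 ]), array([-0.02, -0.03,  0.02])) (array([0.002, 0.001, 0.17 ]), array([-1.000e-02, -5.000e-02,  1.182e+01]))
```

Emit:
apply_moves:
  targets: "0 0 0.1 0 0 0 0; 0 0 0.17 0 0 3 0; 0 0 0.17 0 0 6.5 0; 0 0 0.17 0 0 10 0; 0 0 0.17 0 0 11.8 0"

```text
time: 18.75
tool_pos: [514.7, 114.3, 128.7]
tcp_rot: [179.7, 0.1, -65.7]
ft_force: [-0.5, -0.5, 0.4]
finger_gap: -0.1
```

```bash
python3 -c "
from h import *
j=snapshot('side')[:,:,::-1][140:260,270:390]
cv2.imwrite('pics/v6.png',cv2.resize(j,(500,500)));feel(4);print(sense()['tcp_rot'])"
```

```text
F [ 0.32 -0.11  0.53] Ft -0.23 tcp [517.91 114.72 134.32] tang 159.7 t 19.0
[-1.79942327e+02 -1.65635078e-02 -6.56590377e+01]
```

View pics/v6.png

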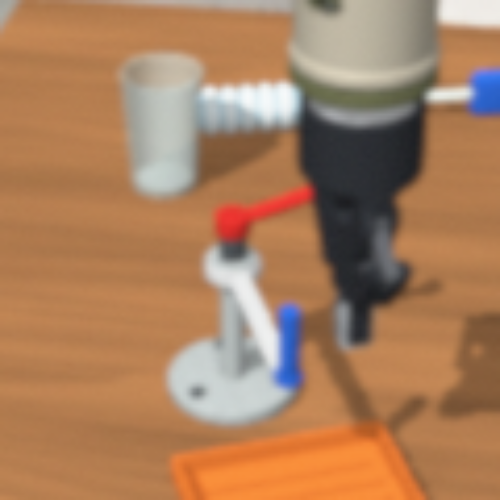

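The fingertip at (340,355) is beside the peg at (305–385, 288) with a clear gap. I'll approach.

Emit:
apply_moves:
  targets: "0 0 0 0 -0.3 0 0; 0 0 0 0 -0.6 0 0; 0 0 0 0 -1 0 0; 0 0 0 0 -1.4 0 0; 0 0 0 0 -1.4 0 0"

```text
time: 19.5
tool_pos: [530.7, 120.7, 133.5]
tcp_rot: [-180.0, -0.0, -65.7]
ft_force: [0.4, 0.1, 0.0]
finger_gap: -0.2
```

Emit:
apply_moves:
  targets: "0 0 0 0 -0.04 0 0; 0 0 0 0 -0.08 0 0; 0 0 0 0 -0.12 0 0; 0 0 0 0 -0.15 0 0; 0 0 0 0 -0.15 0 0"

```text
time: 20.0
tool_pos: [531.5, 121.0, 133.3]
tcp_rot: [180.0, 0.0, -65.7]
ft_force: [-0.4, 0.3, 0.5]
finger_gap: 0.2
```

Emit:
apply_moves:
  targets: "0 0 0 0 -0.04 0 0; 0 0 0 0 -0.08 0 0; 0 0 0 0 -0.12 0 0; 0 0 0 0 -0.15 0 0; 0 0 0 0 -0.15 0 0"

```text
time: 20.5
tool_pos: [532.9, 121.7, 133.3]
tcp_rot: [180.0, 0.0, -65.7]
ft_force: [-0.2, 0.2, 0.1]
finger_gap: 0.3
```

Emit:
apply_moves:
  targets: "0 0 0 0 -0.04 0 0; 0 0 0 0 -0.08 0 0; 0 0 0 0 -0.12 0 0; 0 0 0 0 -0.15 0 0; 0 0 0 0 -0.15 0 0"

```text
time: 21.0
tool_pos: [534.2, 122.3, 133.3]
tcp_rot: [180.0, 0.0, -65.7]
ft_force: [0.1, -0.3, 0.6]
finger_gap: -0.1
```

Emit:
apply_moves:
  targets: "0 0 0 0 -0.04 0 0; 0 0 0 0 -0.08 0 0; 0 0 0 0 -0.12 0 0; 0 0 0 0 -0.15 0 0; 0 0 0 0 -0.15 0 0"

```text
time: 21.5
tool_pos: [535.6, 122.9, 133.3]
tcp_rot: [180.0, 0.0, -65.7]
ft_force: [0.2, 0.4, -1.0]
finger_gap: 0.1
```

Emit:
apply_moves:
  targets: "0 0 0 0 -0.04 0 0; 0 0 0 0 -0.08 0 0; 0 0 0 0 -0.12 0 0; 0 0 0 0 -0.15 0 0; 0 0 0 0 -0.15 0 0"

```text
time: 22.0
tool_pos: [537.0, 123.5, 133.3]
tcp_rot: [-180.0, -0.0, -65.7]
ft_force: [-0.9, -0.1, -0.2]
finger_gap: -0.5
```

Emit:
apply_moves:
  targets: "0 0 0 0 -0.04 0 0; 0 0 0 0 -0.08 0 0; 0 0 0 0 -0.12 0 0; 0 0 0 0 -0.15 0 0; 0 0 0 0 -0.15 0 0"

```text
time: 22.5
tool_pos: [538.2, 124.1, 133.3]
tcp_rot: [180.0, 0.0, -65.7]
ft_force: [-1.8, 0.0, 0.9]
finger_gap: -0.3
```

Emit:
apply_moves:
  targets: "0 0 0 0 -0.04 0 0; 0 0 0 0 -0.08 0 0; 0 0 0 0 -0.12 0 0; 0 0 0 0 -0.15 0 0; 0 0 0 0 -0.15 0 0"

```text
time: 23.0
tool_pos: [539.2, 124.6, 133.2]
tcp_rot: [179.9, 0.0, -65.7]
ft_force: [-5.4, -2.1, 3.5]
finger_gap: -0.1
```

```bash
python3 -c "
from h import *
feel(6)"
```

```text
F [-4.79 -1.64  3.41] Ft 0.46 tcp [539.25 124.57 133.26] tang 160.0 t 23.3
```

Emit:
apply_moves:
  targets: "0 0 0 0 -0.03 0 0; 0 0 0 0 -0.06 0 0; 0 0 0 0 -0.09 0 0; 0 0 0 0 -0.12 0 0; 0 0 0 0 -0.12 0 0"

```text
time: 23.8
tool_pos: [539.9, 124.9, 133.2]
tcp_rot: [179.9, 0.0, -65.7]
ft_force: [-7.5, -2.0, 4.6]
finger_gap: 0.3
```

```bash
python3 -c "
from h import *
feel(6)"
```

```text
F [-8.04 -2.95  4.5 ] Ft 0.57 tcp [539.87 124.91 133.17] tang 160.0 t 24.1
```

Emit:
apply_moves:
  targets: "0 0 0 0 0 0 0; 0 0 0 0 0 0 0; 0 0 0 0 0 0 0; 0 0 0 0 0 0 0; 0 0 0 0 0 0 0"

```text
time: 24.6
tool_pos: [539.9, 124.9, 133.2]
tcp_rot: [179.9, 0.0, -65.7]
ft_force: [-8.4, -2.0, 5.3]
finger_gap: -0.1
```

Emit:
apply_moves:
  targets: "0 0 0 0 0 0 0; 0 0 0 0 0 0 0; 0 0 0 0 0 0 0; 0 0 0 0 0 0 0; 0 0 0 0 0 0 0"

```text
time: 25.1
tool_pos: [539.9, 124.9, 133.2]
tcp_rot: [179.9, 0.0, -65.7]
ft_force: [-8.1, -3.3, 6.1]
finger_gap: 0.1
```

Emit:
apply_moves:
  targets: "0 0 0 0 0.1 0 0; 0 0 0 0 0.3 0 0; 0 0 0 0 0.8 0 0; 0 0 0 0 1.8 0 0; 0 0 0 0 3 0 0"

```text
time: 25.6
tool_pos: [513.0, 112.6, 133.2]
tcp_rot: [-180.0, -0.0, -65.7]
ft_force: [0.6, -1.7, -0.4]
finger_gap: -0.0
```

Emit:
apply_moves:
  targets: "0 0 0 0 1 0 0; 0 0 0 0 1 -3 0; 0 0 0 0 1 -7 0; 0 0 0 0 1 -11 0; 0 0 0 0 1 -11 0"

```text
time: 26.1
tool_pos: [507.2, 108.9, 250.5]
tcp_rot: [-179.4, -0.2, -65.7]
ft_force: [1.2, 1.2, -0.1]
finger_gap: -0.3
```

```bash
python3 -c "
from h import *
j=snapshot('side')[:,:,::-1][100:270,250:470]
cv2.imwrite('pics/v7.png',cv2.resize(j,(770,595)));feel(4)"
```

```text
F [ 0.03 -0.39 -0.26] Ft -0.37 tcp [503.32 108.57 241.63] tang 160.0 t 26.35
```

View pics/v7.png

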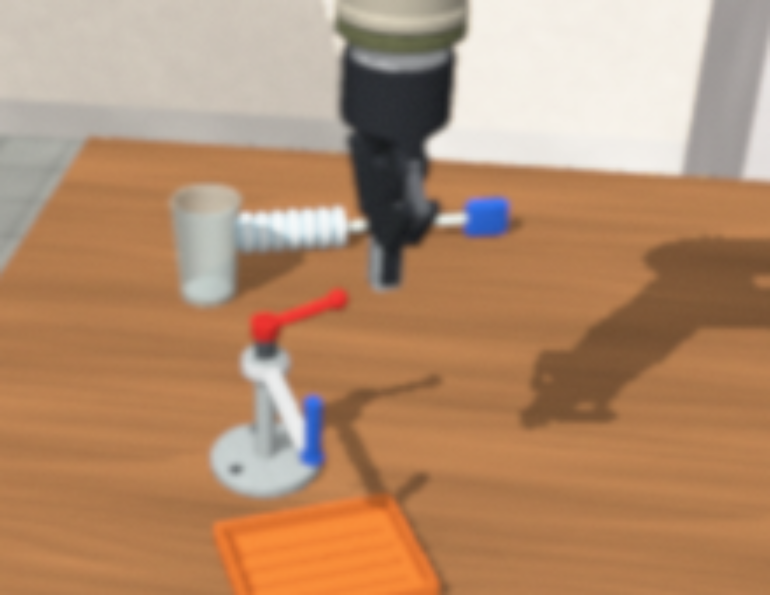

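The ball is at about (185,347) in the full image, the same as after tightening. The peg hasn't moved, nothing else is disturbed and the arm is clear.

```bash
python3 -c "
from bench import *
print(hand_in())"
```

```text
the job is handed in; nothing more can be done
None
```

The lever is tight, the hanger held under the sideways check, and I handed the job in at about 26 s with the arm clear of everything.

- **Lever:** I pushed the ball clockwise with the closed fingers until the screw came up solid. I then loaded it to about 12.7 N at the ball, which I work out as 0.79 N m. It held for about 2 s with no drift in force or position, and I backed off. Later pictures show the ball staying where it was left, at about pixel (185,347) in the side view.
- **Hanger:** I leaned on the peg from the robot's side with about 8.5 N. It held for over a second without giving, and I let go. An extra 4.5–6 N along the vertical, probably friction on the peg, also showed. The total was about 10 N, under the 13 N limit.
- **Last checks:** The force read near zero with the arm clear. The side picture shows the peg unmoved, and the tray, tumbler and brush look undisturbed. The kettle was not in that last picture, but the arm only passed over that area well above it.
- **Disagreements:** The stop came about 4 mm further round than my camera estimate. I put that down to calibration and finger-width error, because the force rose steadily and held there. The network's peg point in the first top picture was also off, so I used pixel positions read from the pictures instead.

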